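# Bolt the drill cassette into its inspection dock

### The job

Lock the drill cassette in its dock: press the long spring-loaded safety catch bar well down with one fingertip and keep it down while the other fingertip pushes the bolt's upright tab all the way across, so that the bolt is fully home in the keeper on the cassette. Then let go and draw back, so that the catch springs up and locks the bolt there. Grasp nothing, and leave the loose things around the dock where they stand.

Things in the scene. Friction and masses are not known exactly. Their poses are not given: they have to be found in the camera images.
- dock: Fixed dark grey plate with bolt, catch and a black drill cassette. Its frame (z up, at table height) is the frame of all mm here; z counts from the table. Plate: x -75 to 125, y -120 to 210, 8 thick. Cassette: y 90 to 206, top z 48, bits up to z 93 at its far edge. Bolt along y at x 37.5, moving to +y; catch bar parallel at x -37.5. Where y is under 70, nothing else on the plate but the collet is above z 30.
- keeper (a point): Mouth of the keeper, the steel bridge at the cassette's edge that the bolt's end enters: dock x 37.5, y 73, z 20; the bridge's top is at z 34. It marks the way the bolt must go.
- bolt (a joint): Travel of the steel slide bolt in m along the dock's +y: 0 drawn back (it starts within 2 mm of this), 0.045 the end stop, fully home. About 2 N of friction; it stays where it is left. With the catch up a lug blocks it, save about 3 mm of play at either end of its travel. From 0.041 on the lug can rise behind it, which locks it.
- catch (a joint): How far the catch bar is pressed down in m: 0 up, 0.012 bottomed. It moves straight down wherever it is pressed, without tilting; a spring of 2 N at the top to 7 N at the bottom pushes it back up. The bolt is free once the bar is 5 mm down; keep it 7 mm down or more while the bolt slides. With the bolt part way it cannot rise above 5 mm down.
- tab_face (a point): On the face to push (dock's -y side) of the bolt's upright tab, on its centre line at z 50; moves with the bolt. At bolt 0: dock x 37.5, y -49. The tab is 30 mm wide (x), 8 thick (y), from z 26 to 64. The bolt bar, 14 mm wide, runs on behind it to y -100, top at z 26; a ledge on its side reaches x 20, top at z 30.
- catch_top (a point): Centre of the catch bar's top, moving with it; at rest dock x -37.5, y -40, z 46. Ribbed steel bar 22 mm wide (x), 110 long (y -95 to 15), 10 thick, flat: a fingertip can slide along it while pressing. Bar and tab lie 75 mm apart in x: fingers opened about 60 mm along dock x put one tip on the bar and one behind the tab; at tip height z 35 to 39 the first presses the bar, the second meets the tab.
- collet: steel drill collet, a squat cone 32 mm across and 42 mm high, standing on the dock's base plate beside the bolt, on the side away from the catch bar; origin at the centre of its foot. Leave it alone
- screwdriver: black-handled screwdriver about 190 mm long, lying on the table in front of the dock (catch-bar side). Leave it alone
- bit_case: blue plastic case 35 x 75 x 20 mm lying on the table in front of the dock; origin under its centre. Leave it alone
- swab_cup: white plastic cup, 62 mm across and 75 mm high, with swab sticks standing to 127 mm, on the table behind the dock; origin at the centre of its foot. Leave it alone
- jar: small closed jar, 52 mm across and 62 mm high, on the table off the -y end of the dock; origin at the centre of its foot. Leave it alone
- loupe: black loupe, 48 mm across and 34 mm high, on the left of the table; origin at the centre of its foot. Leave it alone

How it is judged (in metres and radians):
On the way, in this order (a step that is already met when the one before it is completed fails the run):
1. the catch bar is pressed down (beyond 5.5 mm) with the bolt still drawn back (value of joint catch above 0.0055 m and value of joint bolt below 0.006 m), for 0.1 s.
2. the bolt is fully home (beyond 40.5 mm) with the catch still held down (value of joint bolt above 0.0405 m and value of joint catch above 0.0055 m), for 0.05 s.
At the end, for the whole second after the job is handed in: the bolt is home (joint above 40.5 mm), at rest, the catch has sprung back up (less than 2 mm down) and so locks it; every loose thing is within 25 mm of where it stood (value of joint bolt above 0.0405 m and value of joint catch below 0.002 m and velocity of joint bolt below 0.01 m/s and distance of each of collet, screwdriver, bit_case, swab_cup, jar, loupe from where it was at the start of the episode below 0.025 m); the robot touches nothing.
It fails at once if the catch is let up (less than 5.5 mm down) while the bolt is part way (8 to 36 mm) (value of joint bolt between 0.008 and 0.036 m and value of joint catch below 0.0055 m).
It fails at once if a loose thing is moved more than 25 mm, lifted or carried (distance of any of collet, screwdriver, bit_case, swab_cup, jar, loupe from where it was at the start of the episode above 0.025 m).
It also fails if it takes over 32 s, if anything falls off the work surface, if the arm or the gripper's body presses on something with over 40 N, if the wrist force passes 120 N, or if a joint passes its speed limit or range.

### The arm

A 7-joint arm with a two-finger parallel gripper is mounted at the origin on the work surface. World frame = base frame: x ahead of the robot, y to its left, z up, the work surface at z = 0. Lengths are in mm, angles in rad, forces in N, time in s.
With the tool pointing down it reaches from about 400 to 875 mm from the base axis. Payload 4.4 kg.
Tool frame: the origin (TCP) lies midway between the tips of the shut fingers; the grasp point (between the pads) lies behind it (ctrl.grip_point_offset is the x of the grasp point in the tool frame, in mm); x points along the fingers, z is the direction in which the jaws open and shut, and the axes are right-handed (so a half turn about x gives the same grasp; the last joint's range is limited). The gripper opens to 85 mm and grips with 20 to 120 N. Pads are 22 mm wide; open, the fingers measure 114 mm over their backs; the gripper's body (76 mm by 85 mm) begins 54 mm behind the grasp point. The pads swing forward as they close: fully open they stand 13 mm farther back than shut.
Start: joints at [-1.223, 0.628, 0.038, 1.517, -0.027, 0.996, -0.02], TCP at [261.338, 595.164, 231.313] pointing down, gripper open.
Joint ranges: [-3.06, 3.06], [-0.37, 2.12], [-1.25, 1.32], [0.18, 2.47], [-1.1, 4.24], [0.23, 1.98], [-2.94, 2.94]. Speed limits (rad/s): [2.57, 2.57, 3.14, 3.14, 3.14, 3.14, 3.14].

### API

Orientations are given as [roll, pitch, yaw] about the fixed x, y, z axes, in that order (R = Rz(yaw) Ry(pitch) Rx(roll)).
In Python, from cell import status, eyes, ctrl gives the robot as it stands. The module is installed in compiled form; this text tells all that it offers.
- The arm moves only by the tool apply_moves, never from a script. Its argument "targets" is a list of rows, each a list of 3 entries, a list of its own where there are three numbers: the shift along the tool's x, y, z in mm, then the turn about the tool's x in degrees, then the finger opening in mm, from 0 to 85.4. In form: [[[dx, dy, dz], roll, claw], ...]. A call has 1 to 10 rows; each row shifts and turns the pose as measured when the row begins, along the tool's axes as they then stand; what a row does not reach is not made up. A row lasts 1/8 s, in which the tool goes at most 62.5 mm and 10.7 degrees, less where a joint would pass 70% of its speed; a pose out of reach is approached as far as the arm can. A call is refused whole if a number of a shift passes 62.5 or a number of a turn 10.7, either way. A call with a gripper value outside its range is refused whole. The fingers move at their own pace and stop on an object; the grip force is fixed at half the most. Time passes only in rows, so rows that do not move let the fingers close. It gives the time, the measured TCP pose, the force and the opening at its end, in the units of the state.
- status.read_state(): the state, without advancing time (a new reading comes with each control period).
- eyes.get_image(name): name is "scene" or "top" or "wrist"; returns (picture, depth): 480x640x3 uint8, blue, green, red; 480x640 float32, mm along the optical axis (not along the pixel's ray), 0 where there is no reading.
- eyes.camera_params(name): a dict with "fx", "fy", "cx", "cy" (pixels), "R" (3x3) and "t" (3): a world point X has camera coordinates R X + t. Camera axes: x right, y down, z forward; pixel columns grow to the right and rows downward; lengths in mm; the calibration is good to about 2 mm. The wrist camera is an equidistant fisheye: a pixel r from the principal point sees the ray r / f radians off the axis. A picture is of the moment at which its call begins: read the wrist's pose just before it. camera_params takes no time and is no camera call; for the wrist camera it gives the pose at the moment of the call.
- ctrl.finish_job(): hands the job in, once; it reports no verdict.
The state is a dict: "clock": time; "qpos": joint angles; "qd": joint speeds; "tau": joint torques, N m; "eef_pos": TCP position; "tool_rot": TCP orientation; "force": force on the tool from outside, world axes, zero at the start; "torque": the same for the moment, N m; "width": finger opening in mm.
Only numpy, scipy, OpenCV 4.12 (cv2) and the standard library are available. Lean on these libraries where they do the work, as an engineer would, in place of code of your own. Each camera call takes 0.05 s, during which the arm holds its last target.

## Working session

There is one attempt and no reset: what is moved stays moved. The work goes in short steps, Python scripts to look and compute and a tool call to move; the robot and the scene stay as the last step left them, time stands still between calls to the robot, and variables do not carry over. Pictures are saved under pics/ and viewed, and the job is handed in when it is done.

Besides the shell and the picture viewer there is one more tool, called after "Request:" by a JSON object that holds its "fn" and its "kwargs". apply_moves: Moves the arm, as the interface text tells. Its arguments: {"type":"object","properties":{"targets":{"type":"array"}},"required":["targets"]}

```bash
mkdir -p pics; python3 - <<'E'
from cell import status, eyes, ctrl
import cv2,numpy as np
s=status.read_state();print(s,ctrl.grip_point_offset)
for n in("scene","top"):
    p,d=eyes.get_image(n);cv2.imwrite(f"pics/{n}0.png",p);np.savez(f"{n}0.npz",p=p,d=d,**eyes.camera_params(n));print(n,eyes.camera_params(n))
E
```

```text
{'clock': 0.0, 'qpos': array([-1.2228089 ,  0.62935376,  0.03840471,  1.51835142, -0.02700021,
        0.99632512, -0.01996577]), 'qd': array([ 0.00178074,  0.00088043, -0.00072314, -0.00071893, -0.00170917,
       -0.00107831, -0.00030224]), 'tau': array([ 1.08665154e-03, -5.63397431e+01,  1.22664135e+00, -1.93442971e+01,
        1.10353640e-02,  1.06535133e-02,  1.37631875e-05]), 'eef_pos': array([261.05324926, 594.58955784, 230.38878025]), 'tool_rot': array([-3.13977205,  1.56887541, -1.98269852]), 'force': array([ 0.16526288,  0.26906709, -0.81469671]), 'torque': array([-0.01421195, -0.03363138, -0.00477727]), 'width': 84.98656047451412} -18.700000000000003
scene {'fx': 454.66558327829944, 'fy': 454.66558327829944, 'cx': 314.60362767813626, 'cy': 230.63169228450943, 'R': array([[ 0.4701987 ,  0.88249134, -0.01105478],
       [ 0.64021388, -0.34967953, -0.68399592],
       [-0.60748611,  0.31453657, -0.72940206]]), 't': array([-329.78886127, -297.81940617, 1194.83967925])}
top {'fx': 466.4438666836945, 'fy': 466.4438666836945, 'cx': 318.78821245393954, 'cy': 243.88758652705866, 'R': array([[-0.06179056, -0.9980871 , -0.00201915],
       [-0.97516378,  0.06080226, -0.2129758 ],
       [ 0.21269117, -0.01119089, -0.97705539]]), 't': array([ 102.54531597,  575.26772603, 1017.1272705 ])}
```

View pics/scene0.png

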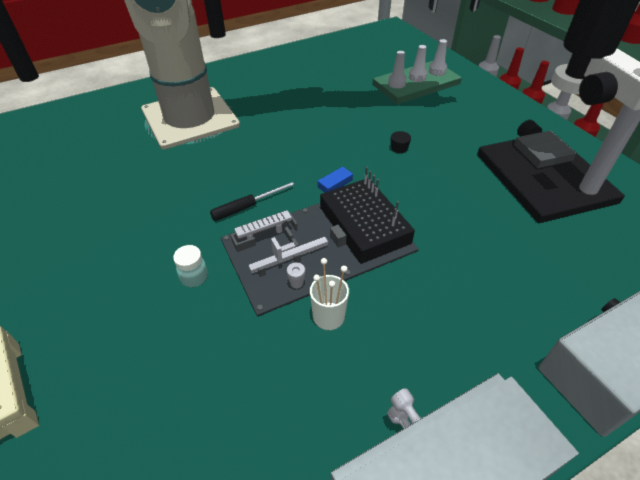

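View pics/top0.png

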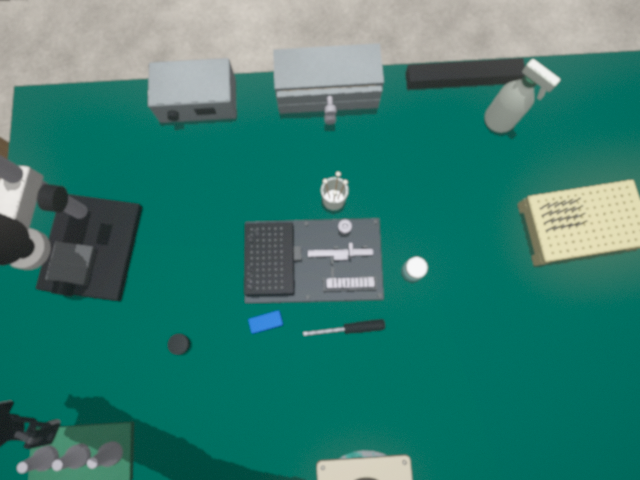

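```bash
cat > h.py <<'E'
import numpy as np,cv2
def ray(P,u,v,z):
    d=np.linalg.inv(P['R'])@np.array([(u-P['cx'])/P['fx'],(v-P['cy'])/P['fy'],1]); c=-P['R'].T@P['t']
    return c+d*(z-c[2])/d[2]
def proj(P,X):
    c=P['R']@X+P['t'];return np.array([P['fx']*c[0]/c[2]+P['cx'],P['fy']*c[1]/c[2]+P['cy']])
E
python3 - <<'E'
import numpy as np,cv2
for n,(x,y,w,h),k in(("top",(235,170,200,150),4),("scene",(200,160,230,160),3)):
    p=np.load(n+"0.npz")['p'];cv2.imwrite(f"pics/{n}0c.png",cv2.resize(p[y:y+h,x:x+w],None,fx=k,fy=k,interpolation=cv2.INTER_CUBIC))
E
```

```text
(no output)
```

View pics/top0c.png

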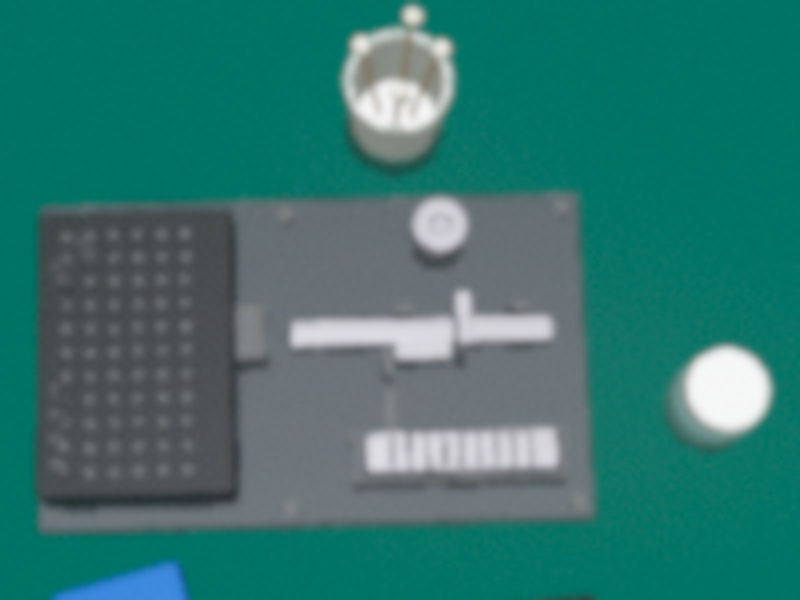

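View pics/scene0c.png

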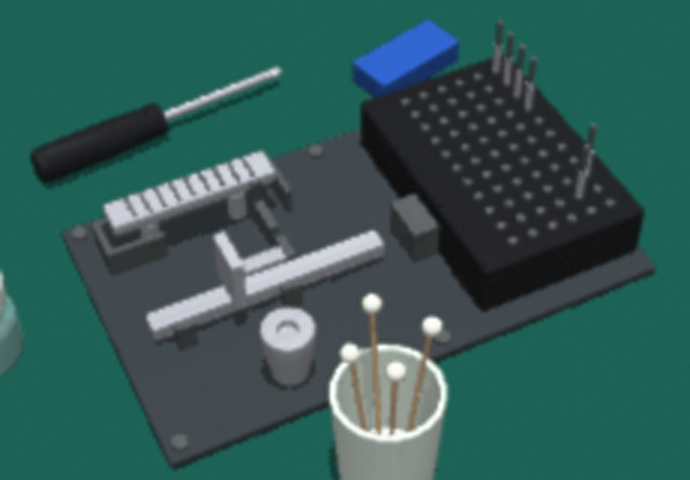

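```bash
cat > fit.py <<'E'
import numpy as np
from h import *
P={n:dict(np.load(n+"0.npz")) for n in("top","scene")}
D=[("top",579,193,125,-120,8),("top",593,519,-75,-120,8),("top",38,531,-75,210,8),
("top",557,428,-26.5,-95,46),("top",560,467,-48.5,-95,46),("top",366,433,-26.5,15,46),("top",367,472,-48.5,15,46),
("scene",64,235,-75,-120,8),("scene",175,466,125,-120,8),("scene",655,268,125,210,8),("scene",270,154,-26.5+0,15,46),("scene",105,207,-48.5,-95,46)]
A=[];B=[]
for n,u,v,x,y,z in D:
    u,v=(235+u/4,170+v/4) if n=="top" else (200+u/3,160+v/3)
    w=ray(P[n],u-.4,v-.4,z);A.append((x,y));B.append(w[:2])
A=np.array(A);B=np.array(B)
a=A-A.mean(0);b=B-B.mean(0)
th=np.arctan2((a[:,0]*b[:,1]-a[:,1]*b[:,0]).sum(),(a*b).sum())
R=np.array([[np.cos(th),-np.sin(th)],[np.sin(th),np.cos(th)]]);t=B.mean(0)-R@A.mean(0)
print(np.degrees(th),t);print(np.round(B-A@R.T-t,1))
E
python3 fit.py
```

```text
-1.791892593177049 [527.96582724  39.82105757]
[[ -0.7  -2.8]
 [ -0.7   0.6]
 [  2.3  -0.7]
 [  0.3  -1.5]
 [ -0.4  -2. ]
 [  0.8  -1.1]
 [  0.2  -0.8]
 [  5.3   1.8]
 [  2.3   2.3]
 [  1.8  -1.9]
 [-14.9   4. ]
 [  3.6   1.9]]
```

```bash
sed -i 's/("scene",270,154,-26.5+0,15,46)/("scene",268,154,-48.5,15,46),("scene",276,170,-26.5,15,46)/' fit.py; python3 fit.py; python3 - <<'E'
from cell import status
from h import *
import numpy as np
from scipy.spatial.transform import Rotation as Ro
s=status.read_state();print(Ro.from_euler('xyz',s['tool_rot']).as_matrix().round(3))
E
```

```text
-1.9933279835872622 [529.69917467  39.72053493]
[[-2.  -2.2]
 [-2.   0.4]
 [-0.2 -0.8]
 [-1.1 -1.5]
 [-1.8 -2.1]
 [-1.  -1. ]
 [-1.6 -0.9]
 [ 4.   1.7]
 [ 1.   2.9]
 [-0.6 -1.3]
 [ 4.7  2.1]
 [-1.6  1. ]
 [ 2.2  1.8]]
[[-0.001 -0.916  0.402]
 [-0.002  0.402  0.916]
 [-1.    -0.    -0.002]]
```

Request:
{"fn": "apply_moves", "kwargs": {"targets": [[[0, -41, -39], 0, 60], [[0, -41, -39], 0, 60], [[0, -41, -39], 0, 60], [[0, -41, -39], 0, 60], [[0, -41, -39], 0, 60], [[0, -41, -39], 0, 60], [[0, -41, -39], 0, 60], [[0, -41, -39], 0, 60], [[0, -41, -39], 0, 60], [[0, -41, -39], 0, 60]]}}

```text
clock: 1.35
eef_pos: [484.4, 61.8, 227.4]
tool_rot: [2.448, 1.567, -2.667]
force: [0.8, 0.3, 0.6]
width: 59.8
```

Request:
{"fn": "apply_moves", "kwargs": {"targets": [[[0, 0, 0], 10, 60], [[0, 0, 0], 10, 60], [[0, 0, 0], 10, 60], [[0, 0, 0], 10, 60], [[0, 0, 0], 10, 60], [[0, 0, 0], 10, 60], [[0, 0, 0], 8, 60]]}}

```text
clock: 2.22
eef_pos: [484.4, 53.0, 225.7]
tool_rot: [-2.458, 1.563, -2.529]
force: [0.2, 0.2, -0.3]
width: 59.8
```

```bash
cat >> h.py <<'E'
from scipy.spatial.transform import Rotation as Ro
TH=np.radians(-2.0);T=np.array([529.5,39.7])
RD=np.array([[np.cos(TH),-np.sin(TH)],[np.sin(TH),np.cos(TH)]])
def rep(goal=None):
    from cell import status
    s=status.read_state();M=Ro.from_euler('xyz',s['tool_rot']).as_matrix();p=s['eef_pos']
    print('t',s['clock'],'dock',(RD.T@(p[:2]-T)).round(1),'z',p[2].round(1),'w',round(s['width'],1),'F',s['force'].round(1))
    print(M.round(3).tolist(),'zdir',np.degrees(np.arctan2(M[1,2],M[0,2])).round(2),'q',s['qpos'].round(2))
    if goal is not None:
        g=np.r_[RD@np.array(goal[:2])+T,goal[2]];print('tool shift',(M.T@(g-p)).round(1))
E
python3 -c "
from h import *
rep((0,-72,130))
P=dict(np.load('top0.npz'))
for n,u,v,z in (('collet',440,222,42),('cup',398,75,75),('tabtop',464,295,64),('tabtop2',463,340,64)): 
  print(n,RD.T@(ray(P,235+u/4,170+v/4,z)[:2]-T))"
```

```text
t 2.225 dock [-45.5  11.8] z 225.7 w 59.8 F [ 0.2  0.2 -0.3]
[[-0.006, 0.071, 0.997], [-0.005, 0.997, -0.071], [-1.0, -0.005, -0.006]] zdir -4.09 q [-0.47  0.44  0.42  1.97 -0.24  0.79  0.02]
tool shift [ 95.8 -81.6  49.1]
collet [ 97.45082824 -34.84636884]
cup [178.54063363 -11.61233821]
tabtop [ 47.91699663 -45.61849579]
tabtop2 [ 21.50088404 -43.9435455 ]
```

Request:
{"fn": "apply_moves", "kwargs": {"targets": [[[24, -40, 24], -2, 60], [[24, -40, 24], 0, 60], [[24, -2, 1], 0, 60], [[24, 0, 0], 0, 60], [[0, 0, 0], 0, 60]]}}

```text
clock: 2.85
eef_pos: [529.9, -31.8, 126.0]
tool_rot: [-2.595, 1.563, -2.626]
force: [-0.1, 0.2, 0.8]
width: 59.7
```

```bash
python3 - <<'E'
from h import *
from cell import eyes
rep((0,-72,70))
for n in("wrist","top","scene"):
    c=eyes.camera_params(n)
    p,d=eyes.get_image(n);cv2.imwrite(f"pics/{n}1.png",p);np.savez(f"{n}1.npz",p=p,d=d,**c)
p=cv2.imread("pics/scene1.png");cv2.imwrite("pics/scene1c.png",cv2.resize(p[120:320,180:440],None,fx=3,fy=3,interpolation=cv2.INTER_CUBIC))
E
```

```text
t 2.85 dock [  2.9 -71.4] z 126.0 w 59.7 F [-0.1  0.2  0.8]
[[-0.007, 0.031, 0.999], [-0.004, 0.999, -0.031], [-1.0, -0.004, -0.007]] zdir -1.8 q [-0.21  0.64  0.33  1.95 -0.33  0.62  0.3 ]
tool shift [56.1 -0.3 -2.5]
```

View pics/wrist1.png

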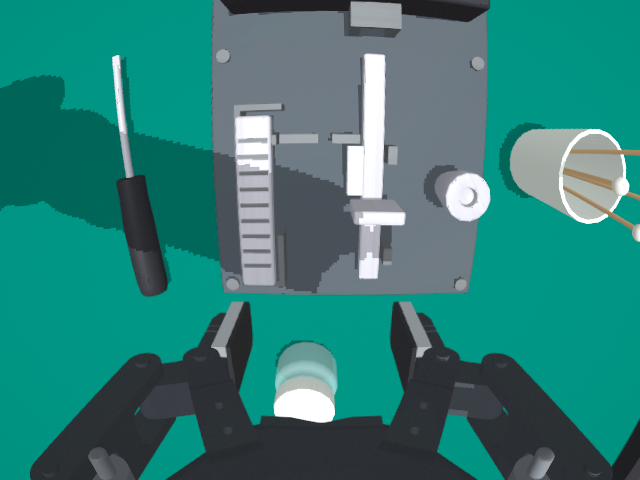

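View pics/scene1c.png

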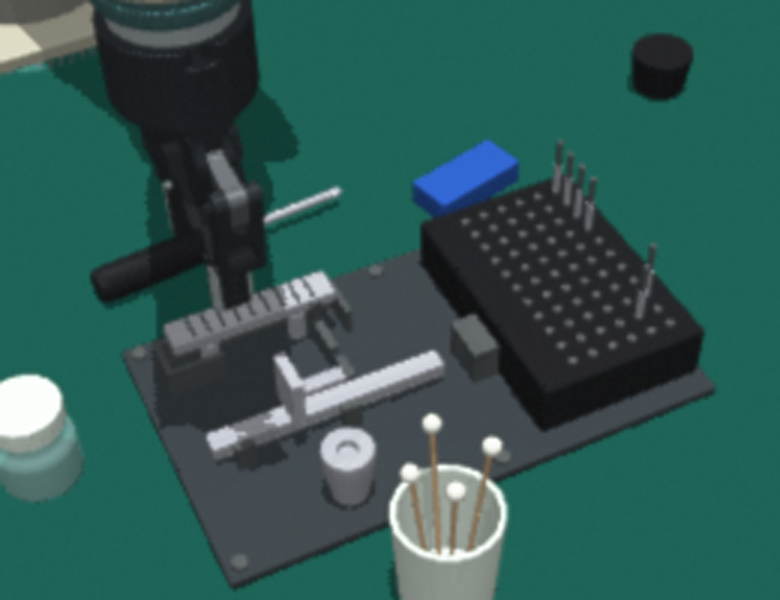

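```bash
cat >> h.py <<'E'
def fray(P,u,v,z):
    x=(u-P['cx'])/P['fx'];y=(v-P['cy'])/P['fy'];r=np.hypot(x,y);d=P['R'].T@np.array([np.sin(r)*x/r,np.sin(r)*y/r,np.cos(r)]);c=-P['R'].T@P['t']
    return c+d*(z-c[2])/d[2]
E
python3 - <<'E'
from h import *
P=dict(np.load('wrist1.npz'));print(-P['R'].T@P['t'],P['R'].round(2).tolist(),P['d'][310,405],P['d'][310,235])
for n,u,v,z in(('bar ul',236,116,46),('bar ur',272,116,46),('bar bl',242,284,46),('bar br',277,284,46),('tab l',350,211,64),('tab r',404,211,64),('tab bl',352,221,64),('tab br',404,222,64),('plate bl',223,293,8),('plate br',467,292,8),('collet',467,196,42),('bolt end',363,56,26),('bolt end r',384,56,26),
 ('tipL',238,303,131),('tipLi',252,305,131),('tipR',406,303,131),('tipRi',391,306,131)):
    print(n,(RD.T@(fray(P,u,v,z)[:2]-T)).round(1))
i=cv2.imread('pics/wrist1.png');cv2.imwrite('pics/w1c.png',cv2.resize(i[180:420,200:440],None,fx=2.5,fy=2.5,interpolation=cv2.INTER_CUBIC))
E
```

```text
[533.14774737  48.89773184 267.58946378] [[1.0, -0.03, -0.01], [-0.03, -0.95, 0.31], [-0.02, -0.31, -0.95]] 140.61006 141.2987
bar ul [-48.9  15.6]
bar ur [-27.1  14.7]
bar bl [-50.6 -92.9]
bar br [-26.9 -92.4]
tab l [ 18.4 -38.9]
tab r [ 49.4 -38.4]
tab bl [ 19.6 -44.7]
tab br [ 49.8 -44.9]
plate bl [ -76.1 -118.7]
plate br [ 121.  -117.9]
collet [ 96.4 -32.6]
bolt end [28.2 54.9]
bolt end r [41.7 55.6]
tipL [-32.4 -62.6]
tipLi [-26.4 -63.3]
tipR [ 38.3 -62.1]
tipRi [ 31.9 -63.4]
```

View pics/w1c.png

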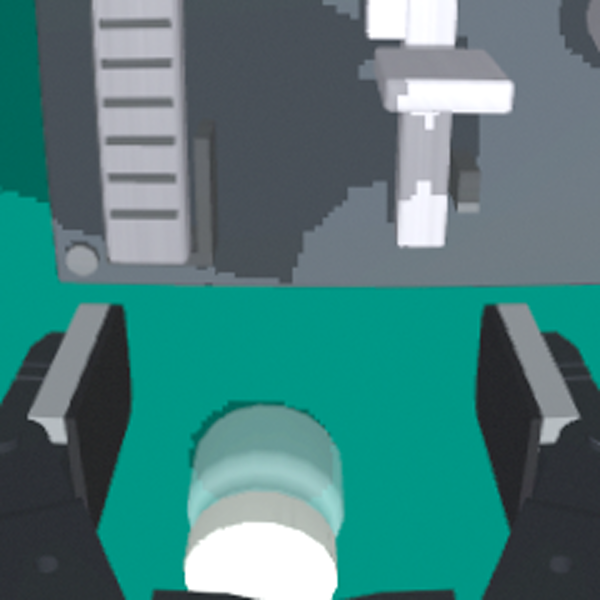

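Request:
{"fn": "apply_moves", "kwargs": {"targets": [[[20, 0, -3], 0, 68], [[10, 0, 0], 0, 68], [[10, 0, 0], 0, 68], [[0, 0, 0], 0, 68]]}}

```text
clock: 3.5
eef_pos: [532.1, -30.6, 90.9]
tool_rot: [-0.532, 1.564, -0.56]
force: [0.1, -0.9, 0.6]
width: 67.9
```

```bash
python3 - <<'E'
from h import *
from cell import eyes
rep((-0.5,-72,60))
P=eyes.camera_params("wrist");p,d=eyes.get_image("wrist");cv2.imwrite("pics/wrist2.png",p)
c=-P['R'].T@P['t']
for u in (225,228,232,236,400,405,410,415,420):
  for v in (300,304,308,320,330):
    x=(u-P['cx'])/P['fx'];y=(v-P['cy'])/P['fy'];r=np.hypot(x,y);k=np.array([np.sin(r)*x/r,np.sin(r)*y/r,np.cos(r)])
    X=P['R'].T@(k/k[2]*d[v,u])+c
    print(u,v,(RD.T@(X[:2]-T)).round(1),X[2].round(1),end=' | ')
  print()
E
```

```text
t 3.5 dock [  5.  -70.1] z 90.9 w 67.9 F [ 0.1 -0.9  0.6]
[[0.006, 0.029, 1.0], [-0.004, 1.0, -0.029], [-1.0, -0.003, 0.006]] zdir -1.64 q [-0.19  0.69  0.29  1.98 -0.36  0.52  0.33]
tool shift [30.9 -1.7 -5.7]
225 300 [ -61.3 -105.8] 6.8 | 225 304 [-34.2 -58.6] 102.0 | 225 308 [-33.6 -58.9] 104.9 | 225 320 [-31. -58.] 115.8 | 225 330 [-29.8 -58.8] 121.5 | 
228 300 [-48.4 -85.8] 45.5 | 228 304 [-33.1 -58.7] 101.7 | 228 308 [-32.3 -58.8] 104.9 | 228 320 [-30.2 -58.7] 114.5 | 228 330 [-29.8 -61.2] 117.5 | 
232 300 [-46.1 -85.8] 45.3 | 232 304 [-31.5 -58.9] 101.2 | 232 308 [-30.8 -58.9] 104.5 | 232 320 [-29.4 -60.3] 111.7 | 232 330 [-29.4 -63.8] 113.2 | 
236 300 [-43.6 -85.6] 45.6 | 236 304 [-29.5 -58.1] 102.7 | 236 308 [-29.6 -59.9] 102.7 | 236 320 [-29.5 -64. ] 105.2 | 236 330 [-29.5 -67.7] 106.9 | 
400 300 [  59.8 -104.8] 7.4 | 400 304 [  60.2 -108.3] 6.7 | 400 308 [  60.3 -111. ] 7.5 | 400 320 [  63.1 -124.9] 0.3 | 400 330 [  64.2 -133.9] -0.2 | 
405 300 [  63.7 -105.6] 5.9 | 405 304 [ 38.5 -58.6] 101.2 | 405 308 [ 38.5 -60.1] 102.0 | 405 320 [ 38.4 -64.2] 104.6 | 405 330 [ 38.5 -68. ] 106.1 | 
410 300 [  67.1 -105.3] 6.7 | 410 304 [ 39.9 -57.4] 103.6 | 410 308 [ 39.6 -58.2] 105.5 | 410 320 [ 38.7 -60.6] 110.8 | 410 330 [ 38.5 -63.7] 113.2 | 
415 300 [  70.5 -104.9] 7.6 | 415 304 [ 42.6 -58.5] 101.7 | 415 308 [ 41.2 -57.5] 107.0 | 415 320 [ 39.3 -58.1] 115.3 | 415 330 [ 38.1 -59.1] 120.8 | 
420 300 [  73.9 -104.7] 8.3 | 420 304 [ 44.5 -58.2] 102.4 | 420 308 [ 43.6 -58.1] 105.9 | 420 320 [ 41.5 -58.5] 114.7 | 420 330 [ 39.4 -58. ] 122.6 |
```

View pics/wrist2.png

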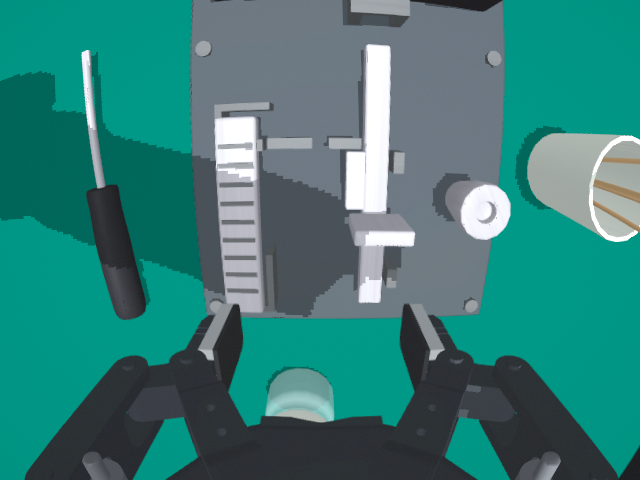

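Request:
{"fn": "apply_moves", "kwargs": {"targets": [[[15, -1, -6], 0, 68], [[15, 0, 0], 0, 68], [[6, 0, 0], 0, 68], [[0, 0, 0], 0, 68]]}}

```text
clock: 4.05
eef_pos: [529.0, -31.7, 55.3]
tool_rot: [-0.318, 1.559, -0.347]
force: [-0.0, 0.2, -0.6]
width: 67.9
```

```bash
python3 - <<'E'
from h import *
rep((-0.5,-72,28))
E
```

```text
t 4.05 dock [  2.  -71.4] z 55.3 w 67.9 F [-0.   0.2 -0.6]
[[0.011, 0.029, 1.0], [-0.004, 1.0, -0.029], [-1.0, -0.004, 0.011]] zdir -1.64 q [-0.15  0.74  0.24  2.   -0.39  0.43  0.36]
tool shift [27.3 -0.5 -2.8]
```

Request:
{"fn": "apply_moves", "kwargs": {"targets": [[[7, -0.5, -2.5], 0, 68], [[6, 0, -0.5], 0, 68], [[0, 0, 0], 0, 68]]}}

```text
clock: 4.42
eef_pos: [526.5, -32.3, 41.9]
tool_rot: [-0.294, 1.558, -0.323]
force: [0.3, 0.4, 0.4]
width: 68.0
```

```bash
python3 - <<'E'
from h import *
from cell import eyes
rep((-0.5,-72,28))
for n in("wrist","scene"):
  p,d=eyes.get_image(n);cv2.imwrite(f"pics/{n}3.png",p)
  if n=="scene": cv2.imwrite("pics/scene3.png",cv2.resize(p[140:300,200:400],None,fx=4,fy=3.7,interpolation=cv2.INTER_CUBIC))
E
```

```text
t 4.425 dock [ -0.4 -72.1] z 41.9 w 68.0 F [0.3 0.4 0.4]
[[0.012, 0.029, 1.0], [-0.004, 1.0, -0.028], [-1.0, -0.004, 0.012]] zdir -1.63 q [-0.14  0.76  0.22  2.02 -0.4   0.39  0.37]
tool shift [13.9  0.1 -0.2]
```

View pics/wrist3.png

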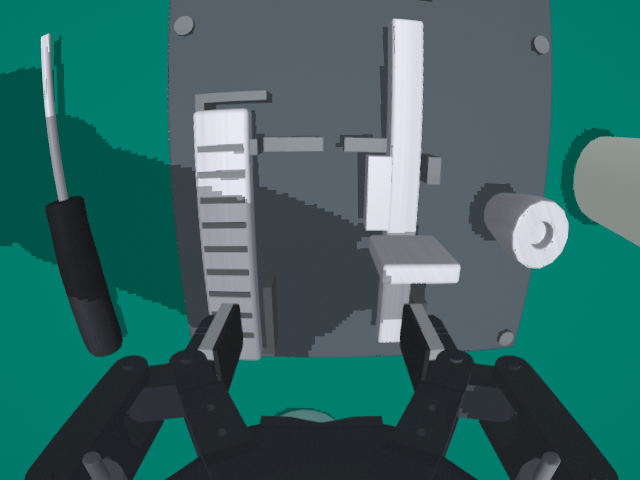

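View pics/scene3.png

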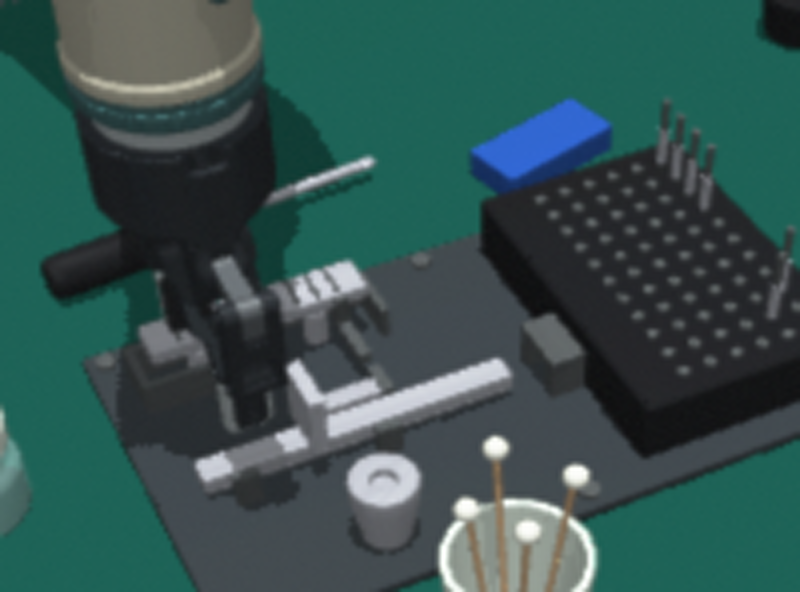

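Request:
{"fn": "apply_moves", "kwargs": {"targets": [[[4, 0, 0], 0, 68], [[0, 0, 0], 0, 68]]}}

```text
clock: 4.78
eef_pos: [527.4, -32.4, 38.5]
tool_rot: [-0.269, 1.557, -0.298]
force: [-0.2, -0.6, 1.1]
width: 68.0
```

Request:
{"fn": "apply_moves", "kwargs": {"targets": [[[3, 0, 0], 0, 68], [[0, 0, 0], 0, 68]]}}

```text
clock: 5.03
eef_pos: [527.4, -32.4, 35.6]
tool_rot: [-0.257, 1.557, -0.286]
force: [-0.9, 0.3, 2.1]
width: 68.0
```

Request:
{"fn": "apply_moves", "kwargs": {"targets": [[[3, 0, 0], 0, 68], [[0, 0, 0], 0, 68]]}}

```text
clock: 5.28
eef_pos: [527.4, -32.4, 32.7]
tool_rot: [-0.248, 1.557, -0.276]
force: [-0.5, 0.7, 3.5]
width: 67.9
```

Request:
{"fn": "apply_moves", "kwargs": {"targets": [[[3, 0, 0], 0, 68], [[2.5, 0, 0], 0, 68], [[0, 0, 0], 0, 68]]}}

```text
clock: 5.65
eef_pos: [527.4, -32.5, 27.3]
tool_rot: [-0.227, 1.557, -0.255]
force: [-0.9, -0.6, 6.1]
width: 67.9
```

```bash
python3 - <<'E'
from h import *
from cell import eyes
rep((-0.5,-60,27))
for n in("scene","wrist"):
  p,d=eyes.get_image(n);cv2.imwrite(f"pics/{n}4.png",p)
  if n=="scene": cv2.imwrite("pics/scene4.png",cv2.resize(p[140:300,200:400],None,fx=4,fy=3.7,interpolation=cv2.INTER_CUBIC))
E
```

```text
t 5.65 dock [  0.4 -72.2] z 27.3 w 67.9 F [-0.9 -0.6  6.1]
[[0.014, 0.029, 0.999], [-0.004, 1.0, -0.029], [-1.0, -0.003, 0.014]] zdir -1.64 q [-0.13  0.79  0.2   2.02 -0.41  0.36  0.37]
tool shift [ 0.2 12.2 -0.8]
```

View pics/scene4.png

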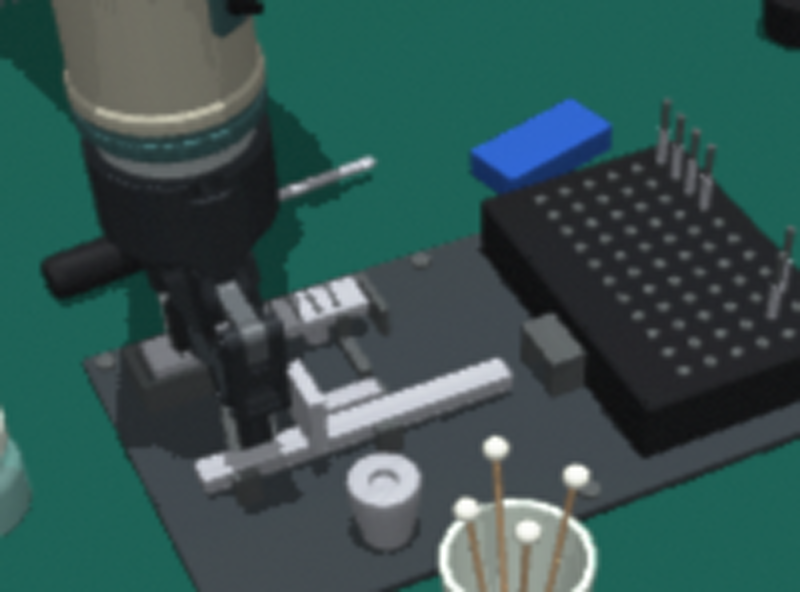

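View pics/wrist4.png

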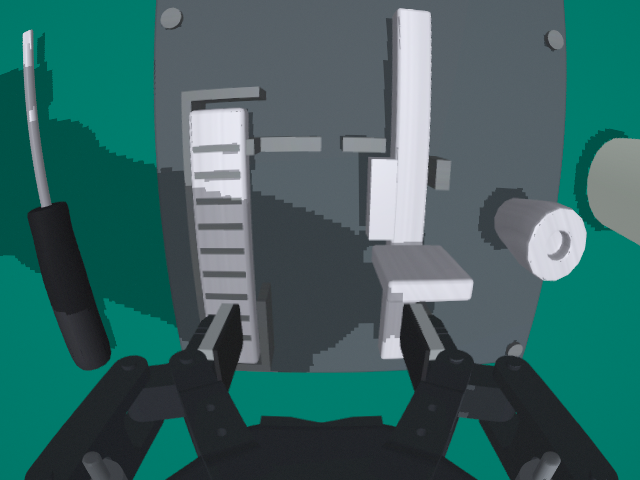

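Request:
{"fn": "apply_moves", "kwargs": {"targets": [[[0, 5, 0], 0, 68], [[0, 5, 0], 0, 68], [[0, 0, 0], 0, 68]]}}

```text
clock: 6.12
eef_pos: [528.5, -26.6, 27.7]
tool_rot: [-0.453, 1.552, -0.484]
force: [-0.9, 3.1, 6.1]
width: 67.9
```

Request:
{"fn": "apply_moves", "kwargs": {"targets": [[[0, 5, 0], 0, 68], [[0, 5, 0], 0, 68], [[0, 0, 0], 0, 68]]}}

```text
clock: 6.5
eef_pos: [529.6, -20.4, 28.0]
tool_rot: [-0.583, 1.548, -0.616]
force: [-0.1, 3.4, 5.7]
width: 68.3
```

```bash
python3 - <<'E'
from h import *
rep((0,-13,27))
E
```

```text
t 6.5 dock [  2.2 -60. ] z 28.0 w 68.3 F [-0.1  3.4  5.7]
[[0.019, 0.033, 0.999], [-0.013, 0.999, -0.033], [-1.0, -0.013, 0.019]] zdir -1.9 q [-0.17  0.79  0.22  2.02 -0.42  0.36  0.35]
tool shift [ 0.4 47.  -2.1]
```

```bash
python3 - <<'E'
from h import *
from cell import eyes
for n in("scene","wrist"):
  p,d=eyes.get_image(n);cv2.imwrite(f"pics/{n}5.png",p)
  if n=="scene": cv2.imwrite("pics/scene5.png",cv2.resize(p[140:300,200:400],None,fx=4,fy=3.7,interpolation=cv2.INTER_CUBIC))
rep()
from cell import status
print(status.read_state()['torque'])
E
```

```text
t 6.6 dock [  2.2 -60. ] z 28.1 w 67.9 F [-1.3  0.1  6.4]
[[0.019, 0.033, 0.999], [-0.013, 0.999, -0.033], [-1.0, -0.012, 0.019]] zdir -1.88 q [-0.17  0.79  0.22  2.02 -0.42  0.36  0.35]
[ 0.12303109  0.39394723 -0.05180901]
```

View pics/scene5.png

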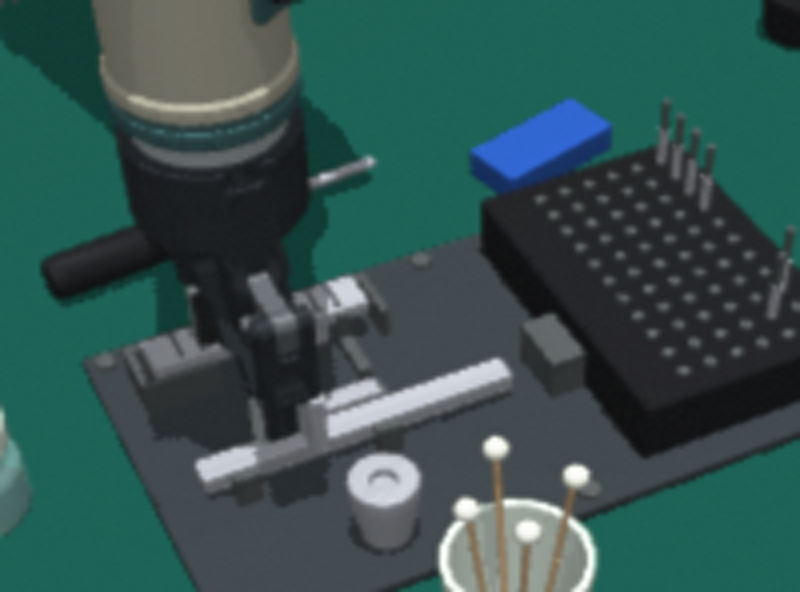

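View pics/wrist5.png

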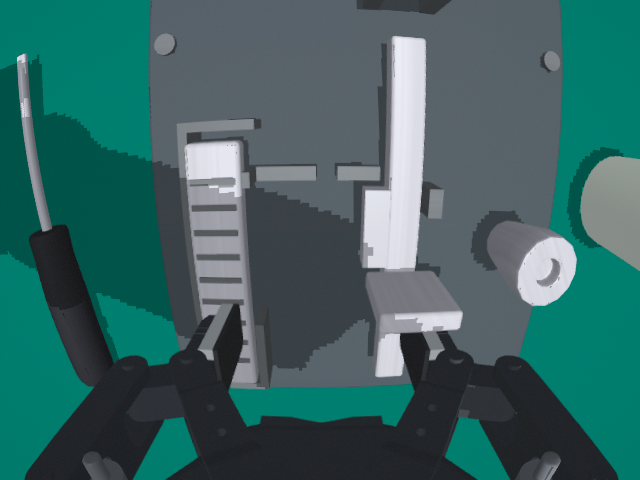

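Request:
{"fn": "apply_moves", "kwargs": {"targets": [[[1.5, 0, -1], 0, 68], [[0.3, 5, -0.5], 0, 68], [[0.3, 5, -0.5], 0, 68], [[0, 0, 0], 0, 68]]}}

```text
clock: 7.1
eef_pos: [529.9, -18.5, 28.0]
tool_rot: [-0.695, 1.538, -0.734]
force: [-0.2, 5.3, 6.1]
width: 68.0
```

```bash
python3 - <<'E'
from h import *
rep((0,-13,27))
E
```

```text
t 7.1 dock [  2.5 -58.2] z 28.0 w 68.0 F [-0.2  5.3  6.1]
[[0.025, 0.039, 0.999], [-0.022, 0.999, -0.038], [-0.999, -0.021, 0.026]] zdir -2.19 q [-0.18  0.79  0.23  2.02 -0.42  0.35  0.34]
tool shift [-0.  45.2 -2.6]
```

Request:
{"fn": "apply_moves", "kwargs": {"targets": [[[1.5, 12, -1], 0, 68], [[1, 12, -1], 0, 68]]}}

```text
clock: 7.35
eef_pos: [531.3, -8.9, 27.9]
tool_rot: [-0.827, 1.52, -0.874]
force: [-3.6, -18.0, 20.0]
width: 67.9
```

```bash
python3 - <<'E'
from h import *
rep((0,-13,27))
E
```

```text
t 7.35 dock [  3.5 -48.5] z 27.9 w 67.9 F [ -3.6 -18.   20. ]
[[0.032, 0.047, 0.998], [-0.039, 0.998, -0.046], [-0.999, -0.037, 0.034]] zdir -2.64 q [-0.23  0.79  0.25  2.03 -0.43  0.33  0.31]
tool shift [-0.5 35.5 -3.9]
```

```bash
python3 - <<'E'
from h import *
from cell import eyes
for n in("scene","wrist"):
  p,d=eyes.get_image(n);cv2.imwrite(f"pics/{n}6.png",p)
  if n=="scene": cv2.imwrite("pics/scene6.png",cv2.resize(p[140:300,200:400],None,fx=4,fy=3.7,interpolation=cv2.INTER_CUBIC))
rep()
E
```

```text
t 7.45 dock [  3.6 -47.6] z 27.9 w 68.1 F [ -1.7 -13.3  18.8]
[[0.033, 0.046, 0.998], [-0.038, 0.998, -0.045], [-0.999, -0.036, 0.034]] zdir -2.56 q [-0.23  0.79  0.25  2.03 -0.43  0.33  0.31]
```

View pics/scene6.png

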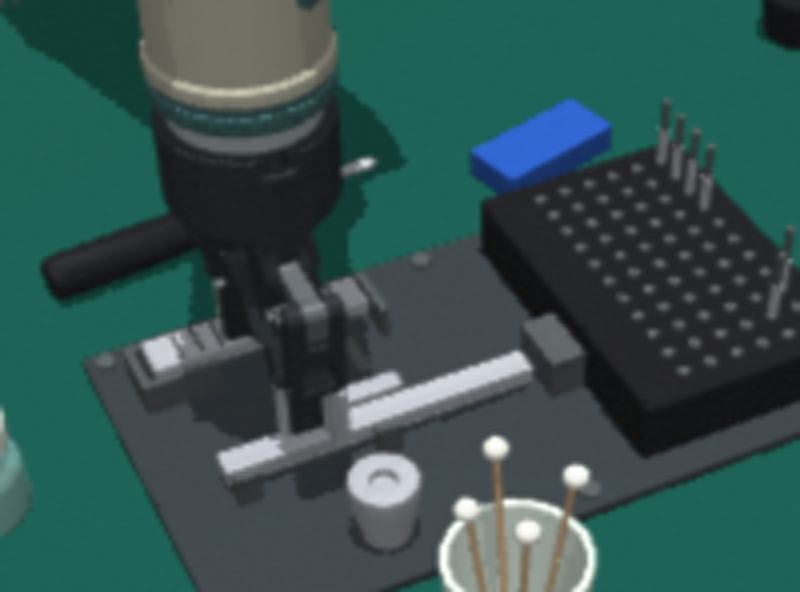

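View pics/wrist6.png

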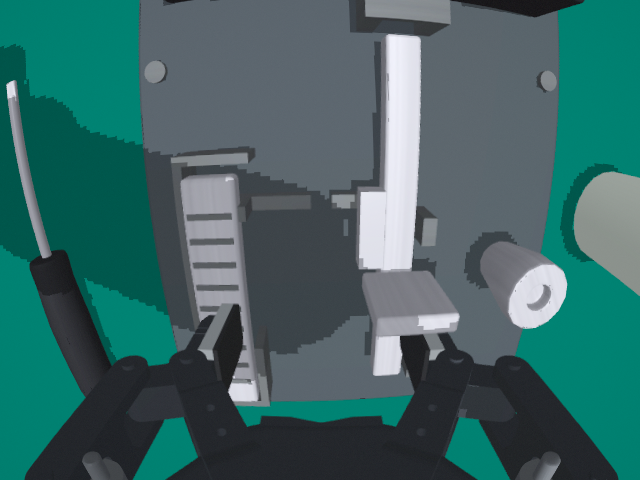

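Request:
{"fn": "apply_moves", "kwargs": {"targets": [[[0.3, 14, -2.5], 0, 68], [[0.3, 14, -1], 0, 68]]}}

```text
clock: 7.7
eef_pos: [532.2, 7.2, 28.5]
tool_rot: [-0.856, 1.504, -0.912]
force: [-2.5, -11.7, 10.8]
width: 68.0
```

```bash
python3 - <<'E'
from h import *
rep((0,-13,27))
E
```

```text
t 7.7 dock [  3.9 -32.4] z 28.5 w 68.0 F [ -2.5 -11.7  10.8]
[[0.041, 0.056, 0.998], [-0.053, 0.997, -0.054], [-0.998, -0.05, 0.044]] zdir -3.12 q [-0.28  0.79  0.27  2.03 -0.44  0.33  0.27]
tool shift [ 0.4 19.4 -4.3]
```

Request:
{"fn": "apply_moves", "kwargs": {"targets": [[[0.8, 13, -5], 0, 68], [[0.8, 13, -2], 0, 68]]}}

```text
clock: 7.95
eef_pos: [532.5, 18.5, 29.0]
tool_rot: [-0.846, 1.482, -0.911]
force: [-3.1, -15.8, 19.2]
width: 67.9
```

```bash
python3 - <<'E'
from h import *
from cell import eyes
rep((0,-13,27))
for n in("scene","wrist"):
  p,d=eyes.get_image(n);cv2.imwrite(f"pics/{n}7.png",p)
  if n=="scene": cv2.imwrite("pics/scene7.png",cv2.resize(p[140:300,200:400],None,fx=4,fy=3.7,interpolation=cv2.INTER_CUBIC))
E
```

```text
t 7.95 dock [  3.7 -21.1] z 29.0 w 67.9 F [ -3.1 -15.8  19.2]
[[0.054, 0.067, 0.996], [-0.07, 0.996, -0.063], [-0.996, -0.067, 0.059]] zdir -3.62 q [-0.33  0.79  0.3   2.04 -0.45  0.31  0.24]
tool shift [ 1.2  8.1 -4.1]
```

View pics/scene7.png

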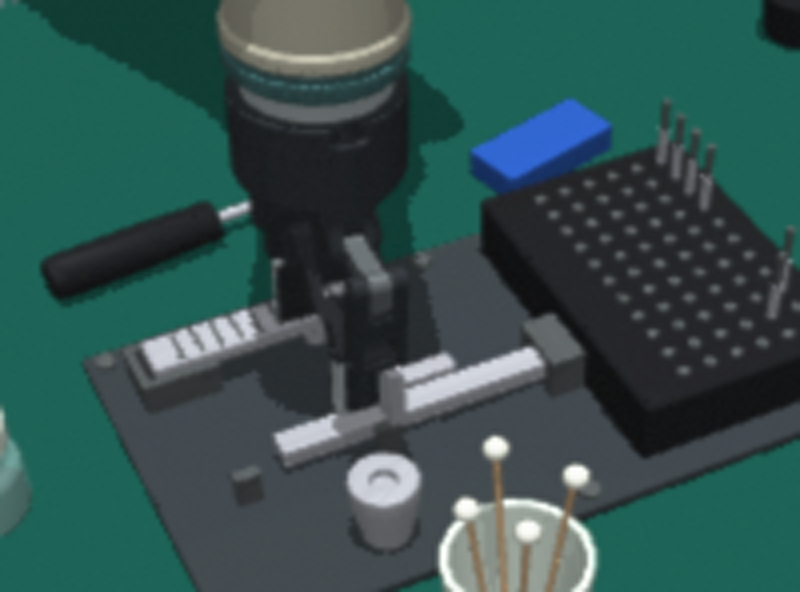

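View pics/wrist7.png

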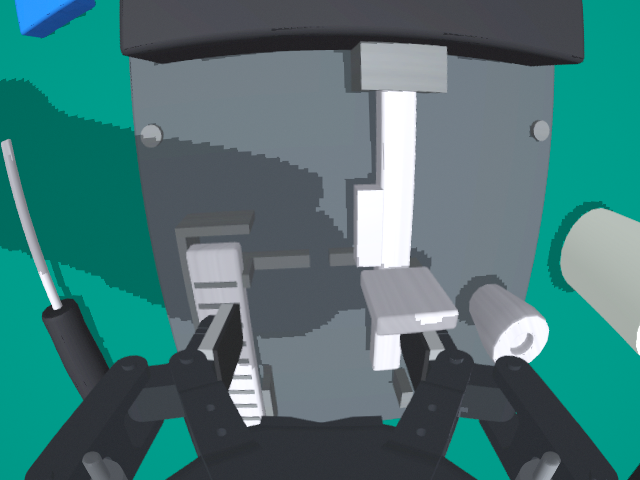

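Request:
{"fn": "apply_moves", "kwargs": {"targets": [[[0.5, 12, -4], 0, 68], [[0.6, 12, -2], 0, 68]]}}

```text
clock: 8.3
eef_pos: [532.7, 23.9, 29.6]
tool_rot: [-0.868, 1.458, -0.948]
force: [-2.7, -30.6, 13.0]
width: 68.1
```

```bash
python3 - <<'E'
from h import *
rep((0,-13,27))
E
```

```text
t 8.3 dock [  3.7 -15.6] z 29.6 w 68.1 F [ -2.7 -30.6  13. ]
[[0.066, 0.082, 0.994], [-0.092, 0.993, -0.076], [-0.994, -0.086, 0.073]] zdir -4.36 q [-0.38  0.8   0.32  2.05 -0.46  0.3   0.21]
tool shift [ 2.1  2.7 -4. ]
```

Request:
{"fn": "apply_moves", "kwargs": {"targets": [[[0.5, 8, 0], 0, 68]]}}

```text
clock: 8.43
eef_pos: [532.7, 23.3, 29.8]
tool_rot: [-0.908, 1.45, -0.995]
force: [-4.6, -10.7, 16.2]
width: 68.3
```

```bash
python3 - <<'E'
from h import *
from cell import eyes
rep((0,-13,27))
for n in("scene","wrist"):
  p,d=eyes.get_image(n);cv2.imwrite(f"pics/{n}8.png",p)
  if n=="scene": cv2.imwrite("pics/scene8.png",cv2.resize(p[160:320,200:430],None,fx=3,fy=3,interpolation=cv2.INTER_CUBIC))
E
```

```text
t 8.425 dock [  3.8 -16.3] z 29.8 w 68.3 F [ -4.6 -10.7  16.2]
[[0.066, 0.089, 0.994], [-0.101, 0.991, -0.082], [-0.993, -0.095, 0.074]] zdir -4.73 q [-0.39  0.8   0.34  2.05 -0.46  0.3   0.2 ]
tool shift [ 2.2  3.3 -4.1]
```

View pics/scene8.png

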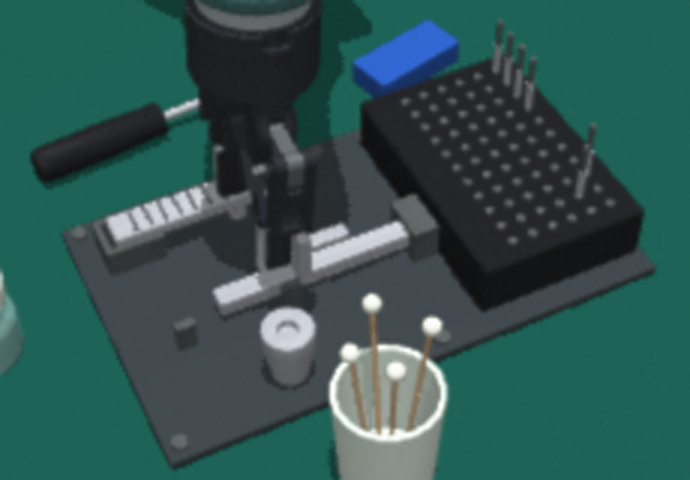

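View pics/wrist8.png

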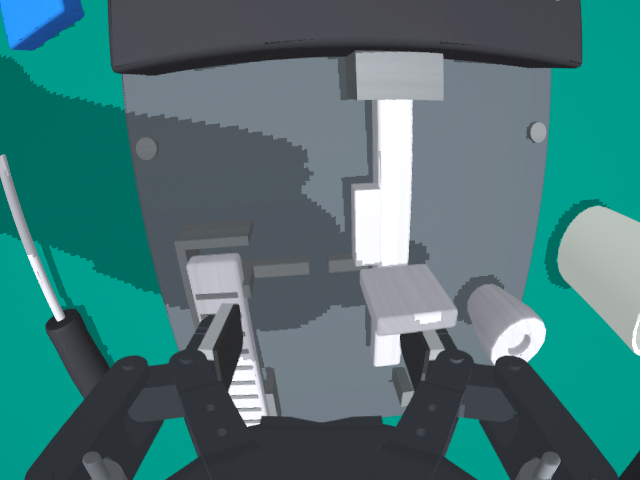

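```bash
python3 - <<'E'
from h import *
P=dict(np.load('scene0.npz'))
a=cv2.imread('pics/scene8.png');b=cv2.imread('pics/scene0c.png')
cv2.imwrite('pics/cmp.png',np.hstack([cv2.resize(i[180:380,130:330],None,fx=2,fy=2) for i in (b,a)]))
for n,u,v in(('end0',148,316),('end1',215,293)):
    print(n,(RD.T@(ray(P,200+u/3,160+v/3,26)[:2]-T)).round(1))
E
```

```text
end0 [ 33.2 -95.7]
end1 [ 34.6 -52.9]
```

View pics/cmp.png

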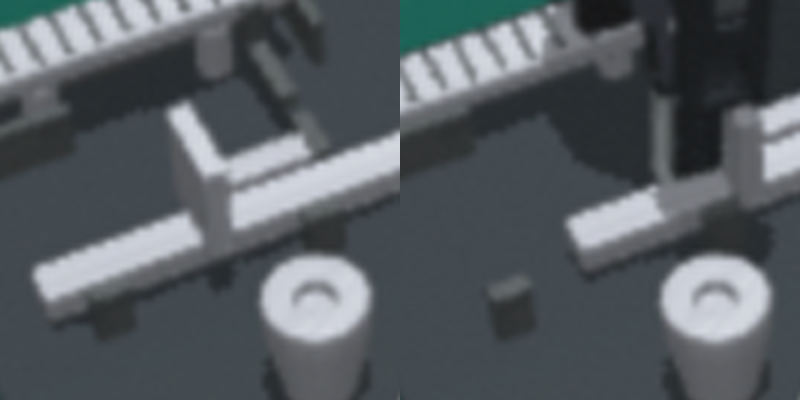

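Request:
{"fn": "apply_moves", "kwargs": {"targets": [[[0.5, 14, -1], 0, 68], [[0.5, 14, -1], 0, 68]]}}

```text
clock: 8.78
eef_pos: [532.6, 23.8, 30.1]
tool_rot: [-0.985, 1.423, -1.095]
force: [-4.1, -28.3, 19.8]
width: 68.2
```

```bash
python3 - <<'E'
from h import *
rep((0,-13,27))
from cell import eyes
P=dict(np.load('scene0.npz'))
p,d=eyes.get_image("scene")
a=cv2.resize(p[160:320,200:430],None,fx=3,fy=3,interpolation=cv2.INTER_CUBIC);b=cv2.imread('pics/scene8.png')
cv2.imwrite('pics/cmp2.png',np.hstack([cv2.resize(i[180:380,130:330],None,fx=2,fy=2) for i in (b,a)]))
E
```

```text
t 8.775 dock [  3.7 -15.8] z 30.1 w 68.2 F [ -4.1 -28.3  19.8]
[[0.068, 0.113, 0.991], [-0.131, 0.986, -0.104], [-0.989, -0.123, 0.081]] zdir -5.97 q [-0.44  0.81  0.38  2.05 -0.46  0.3   0.16]
tool shift [ 2.4  2.8 -4.1]
```

View pics/cmp2.png

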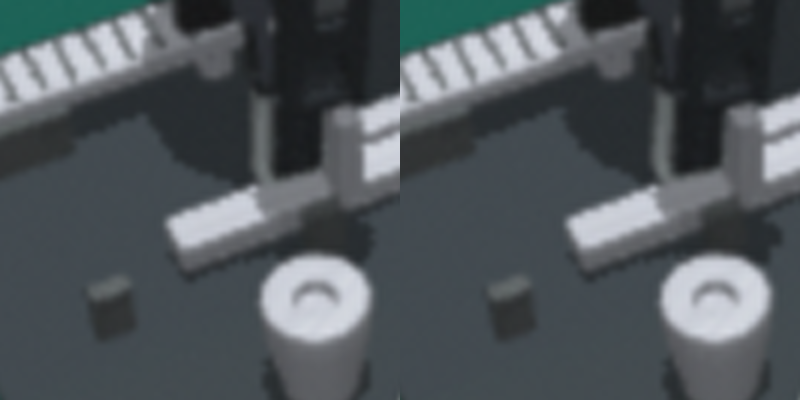

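Bolt is against its end stop: about 28 N of push produced no further motion. Releasing now.

Request:
{"fn": "apply_moves", "kwargs": {"targets": [[[-5, -0.5, 0.4], 0, 68], [[-6, -0.8, 0.5], 0, 68], [[-8, -3, 0.6], 0, 68], [[-12, -8, 1], 0, 68], [[-20, -6, 1], 0, 68], [[-25, -6, 2], 0, 68], [[-25, -6, 2], 0, 68], [[-25, -6, 2], 0, 68]]}}

```text
clock: 9.82
eef_pos: [528.0, 1.3, 164.3]
tool_rot: [-1.009, 1.422, -1.118]
force: [-0.8, 0.4, -0.4]
width: 68.3
```

```bash
python3 - <<'E'
from h import *
rep()
from cell import eyes
for n in("scene","top","wrist"):
  c=eyes.camera_params(n);p,d=eyes.get_image(n);np.savez(n+"9.npz",p=p,d=d,**c);cv2.imwrite(f"pics/{n}9.png",p)
  if n=="scene": cv2.imwrite("pics/scene9.png",cv2.resize(p[160:320,200:430],None,fx=3,fy=3,interpolation=cv2.INTER_CUBIC))
E
```

```text
t 9.825 dock [ -0.2 -38.4] z 164.3 w 68.3 F [-0.8  0.4 -0.4]
[[0.065, 0.113, 0.991], [-0.134, 0.986, -0.104], [-0.989, -0.126, 0.079]] zdir -5.96 q [-0.54  0.6   0.59  1.99 -0.33  0.6   0.11]
```

View pics/scene9.png

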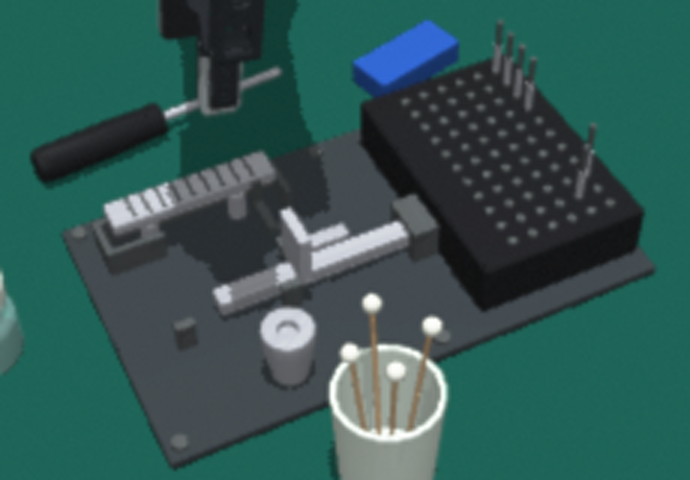

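View pics/wrist9.png

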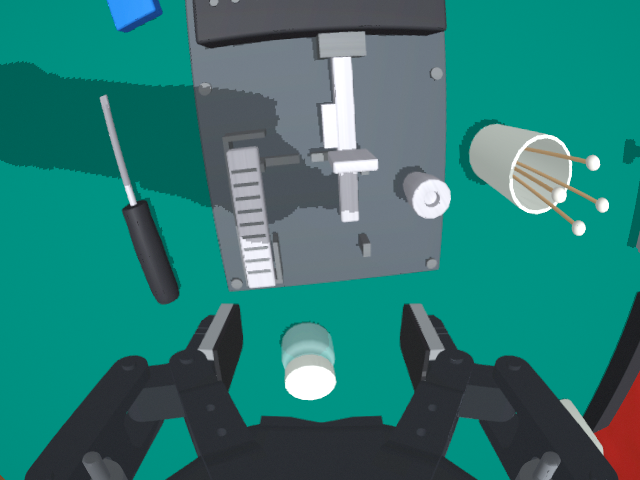

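View pics/top9.png

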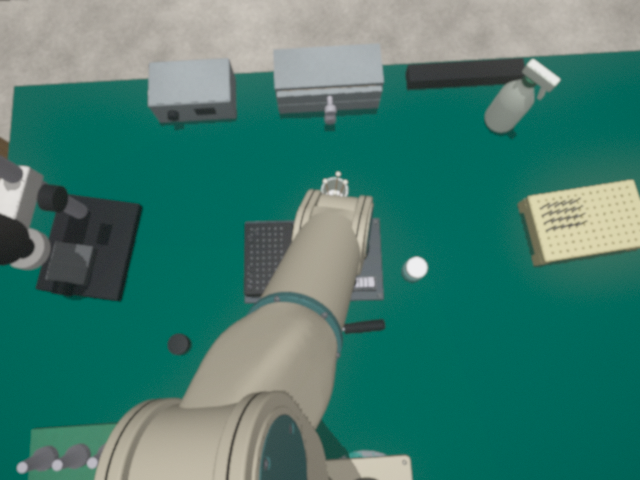

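The catch bar is back in its starting picture position (corner near 105,207 in the scene crop). The bolt end is in the keeper, the loose things look unmoved, and the fingers are clear.

```bash
python3 - <<'E'
from cell import ctrl
import numpy as np,cv2
a=np.load('scene0.npz')['p'];b=np.load('scene9.npz')['p']
g=lambda i:cv2.cvtColor(i[205:250,228:262],cv2.COLOR_BGR2GRAY).astype(np.float32)
print(cv2.phaseCorrelate(g(a),g(b)))
print(ctrl.finish_job())
E
```

```text
((-0.07902165679954365, 0.5767217120295562), 0.9408258885513118)
the job is handed in; nothing more can be done
None
```

I locked the drill cassette and handed the job in at about 10 s of the 32 s allowed. No verdict was reported, so success rests on my own checks.

I opened the fingers to 68 mm. One tip pressed the catch bar about 9 mm down, judged from tip height and a spring force of about 6 N. The other tip then pushed the tab across until about 28 N gave no more motion. After that I lifted off and backed away to a TCP height of 164 mm.

Last checks:
- **Bolt:** the scene camera shows about 43 mm of travel, good to a millimetre or two, from a start that may be up to 2 mm off zero. The bolt's end is in the keeper, and the stop under 28 N suggests it is fully home.
- **Catch:** the bar looks fully up, with its corner at the same pixel as at the start. A picture-shift check disagreed slightly, showing about 0.6 pixel downward, which could be 1–2 mm. The arm's shadow also lay across the bar, so I think that is the cause, but I did not confirm it.
- **Loose things:** none looked moved in the pictures. Not every thing was fully visible: in the last top view the arm hid part of the dock, the screwdriver and the bit case.
- **Contact:** wrist force at the end was within sensor noise, so the robot was touching nothing.

During the push the tool tilted about 8° and drifted about 4 mm sideways. The fingers stayed on the bar and the tab, and the bar stayed deep enough by tip height throughout.

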